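# Fit the vacuum gauge to the catch pot's quick coupler

### The arm

A 6-joint arm with a two-finger parallel gripper is mounted at the origin on the work surface. World frame = base frame: x ahead of the robot, y to its left, z up, the work surface at z = 0. Lengths are in m, angles in rad, forces in N, time in s.
With the tool pointing down it reaches from about 0.35 to 0.85 m from the base axis. Payload 8.1 kg.
Tool frame: the origin (TCP) lies on the centre line of the jaws, within the pads' length; the fingertips stand 14 mm ahead of it and the grasp point (between the pads) lies 5 mm behind it; z points along the fingers, y is the direction in which the jaws open and shut (so a half turn about z gives the same grasp; the last joint's range is limited). The gripper opens to 93 mm and grips with 3 to 60 N. Pads are 15 mm wide; open, the fingers measure 128 mm over their backs; the gripper's body (75 mm by 188 mm) begins 65 mm behind the grasp point.
Start: joints at [1.085, 0.13, 1.488, -0, 1.523, -0.085], TCP at [0.234, 0.552, 0.233] pointing down, gripper open.
Joint ranges: [-2.96, 2.96], [-0.89, 2.26], [0.02, 2.5], [-1.34, 4.48], [0, 2.73], [-2.66, 2.66]. Speed limits (rad/s): [2.39, 2.39, 2.79, 3.14, 3.14, 3.14].

### API

Orientations are given as a rotation vector (axis times angle).
In Python, from plant import robot gives the robot as it stands.
- The arm moves only by the tool jog_arm, never from a script. Its argument "steps" is a list of rows, each a list of 7 numbers: the closure, from 0 (fully open) to 1 (shut), then the shift along the tool's x, y, z in m, then the turn, a rotation vector about the tool's x, y, z in rad. In form: [[jaw, tx, ty, tz, rx, ry, rz], ...]. A call has 1 to 5 rows; each row is the pose to reach, as a shift and turn from the pose measured when the call began, along the tool's axes at that moment; what a row does not reach only later rows make up. A row lasts 1/8 s, in which the tool goes at most 62.5 mm and 10.7 degrees, less where a joint would pass 70% of its speed; a pose out of reach is approached as far as the arm can. A call with a gripper value outside its range is refused whole. The fingers move at their own pace and stop on an object; "force" is the grip in N (left out, the last holds). Time passes only in rows, so rows that repeat a pose let the fingers close. It gives the time, the measured TCP pose, the force and the opening at its end, in the units of the state.
- robot.read_state(): the state, without advancing time (a new reading comes with each control period).
- robot.read_camera(name): name is "side" or "top" or "wrist"; returns a dict with "image" (384x512x3 uint8, red, green, blue), "mtx" (3x3 intrinsics, pixels), "D" ([k1, k2, p1, p2, k3] as OpenCV has them; the pictures are not rectified), "extrinsics" (4x4, takes a point from camera to world coordinates); the wrist camera has in their place "tool_from_camera" (4x4, takes a point from camera to tool coordinates, whose origin is the TCP and whose axes are the flange's). Camera axes: x right, y down, z forward; pixel columns grow to the right and rows downward; lengths in m; the calibration is good to about 2 mm. A picture is of the moment at which its call begins: read the wrist's pose just before it. There is no depth.
- robot.close_job(): hands the job in, once; it reports no verdict.
The state is a dict: "t": time; "q": joint angles; "dq": joint speeds; "joint_torque": joint torques, N m; "tool_pos": TCP position; "orientation": TCP orientation; "force": force on the tool from outside, world axes, zero at the start; "wrist_torque": the same for the moment, N m; "opening": finger opening in m.
Only numpy, scipy, OpenCV 4.12 (cv2) and the standard library are available. Lean on these libraries where they do the work, as an engineer would, in place of code of your own. Each camera call takes 0.05 s, during which the arm holds its last target.

### The job

Fit the dial vacuum gauge from the wooden rack onto the resin catch pot: pull the red sleeve of the pot's coupler down until it catches and stays back by itself, then gently press the gauge's plug into the coupler until it is fully home and the sleeve springs up and locks it. Leave the gauge upright in the coupler and do not disturb the other fittings in the rack.

Things in the scene. Friction and masses are not known exactly. Their poses are not given: they have to be found in the camera images.
- pot: Resin catch pot, fixed: steel drum 170 mm across, aluminium lid 184 mm across, its flat top 100 mm above the bench; small side valve below the lid on the pot's +x side. Origin at the centre of the underside, z up. A coupler stands upright on the middle of the lid, with a black latch housing on its +x side (21 to 44 mm from the axis, 42 mm wide, its top level with the mouth).
- coupler_mouth (a point): Top of the coupler's mouth on its axis, NOMINALLY (78 mm above the lid): the coupler is screwed in more or less, so all of it stands up to 8 mm higher or 11 mm lower, not shown by this point: feel for it. It gives sideways up to 4 mm (2.5 N/mm, damped). Funnel 29 mm wide at the top, within 8 mm down to a 21 mm bore; hard floor 45 mm below the real mouth.
- sleeve_mid (a point): Nominal middle of the red ribbed sleeve on the coupler's axis (58 mm above the lid; the real one up to 8 mm higher or 11 mm lower) while it is forward. Sleeve: 38 mm outside diameter, 32 mm tall, top 4 mm below the mouth. Pinch it from above, fingers on the pot's +y and -y sides (clear of the housing), and pull straight down.
- sleeve (a joint): Sleeve's travel, m: 0 = forward (up), grows as it is pulled straight down; pull rises from 5 N to about 14 N at 6 mm, then a catch gives way. Past 11 mm it is caught and, let go, stays back at about 11 mm; hard stop at 14 mm. Forward, it holds jaws in the bore shut: no plug can enter or leave. A plug pressed home trips the catch and it springs up.
- valve (a joint): Sprung check valve (it also trips the sleeve's catch) in the bore, rad: 0 = shut, grows to 0.35 as the plug's nose presses it down through the last 10 mm above the hard floor, at 2 to 6 N. The catch trips at about 0.22, some 3 mm above the floor; the jaws may need 1 to 2 mm more. A locked plug rests at 0.20 to 0.35. Over 50 N on the gauge ruins the seat.
- rack: Fixed plywood rack, 74 mm (x) by 240 mm (y), top 66 mm above the bench, with three 21 mm holes in a row along its y axis at -78, 0 and +78 mm. Origin at the centre of its underside. It holds the gauge, the blanking plug and the filter, upright, in any order.
- gauge_dial (a point): Centre of the gauge's round dark dial case (46 mm diameter, 26 mm tall, white face on top); z up its axis. 0.18 kg. Below: brass collar 30 mm diameter, 12 mm tall, resting on the rack's top 25 mm below this point; steel plug 18 mm diameter; nose tip 73 mm below this point. Fully home it is 28 mm above the real mouth, up to 3 mm more once let go. Grasp the case across the rack's x.
- blank_knob (a point): Blanking plug standing in the rack (leave alone): blue knob 24 mm diameter, 20 mm tall, on a brass collar; the point is the knob's centre.
- filter_body (a point): Filter standing in the rack (leave alone): copper-coloured cylinder 22 mm diameter, 34 mm tall, on a brass collar; the point is the cylinder's centre.

How it is judged:
By the outcome, as a careful person would: the job done as asked, in the order asked, and still so for the second after the job is handed in, with the robot touching nothing.
It also fails if it takes over 61 s, if anything falls off the work surface, if the arm or the gripper's body presses on something with over 40 N, if the wrist force passes 120 N, or if a joint passes its speed limit or range.

## Working session

There is one attempt and no reset: what is moved stays moved. The work goes in short steps, Python scripts to look and compute and a tool call to move; the robot and the scene stay as the last step left them, time stands still between calls to the robot, and variables do not carry over. Pictures are saved under pics/ and viewed, and the job is handed in when it is done.

Besides the shell and the picture viewer there is one more tool, called after "Request:" as name([rows], argument=value, ...), one row to a line, values as JSON. jog_arm: Moves the arm, as the interface text tells. Its arguments: {"type":"object","properties":{"steps":{"type":"array"},"force":{"type":"number"}},"required":["steps"]}

```bash
mkdir -p pics; ls; cat > h.py <<'E'
import numpy as np, cv2
from plant import robot
from scipy.spatial.transform import Rotation as R
def cam(n,save=None):
    s=robot.read_state(); c=robot.read_camera(n)
    if n=='wrist':
        T=np.eye(4);T[:3,:3]=R.from_rotvec(s['orientation']).as_matrix();T[:3,3]=s['tool_pos']
        E=T@np.array(c['tool_from_camera'])
    else: E=np.array(c['extrinsics'])
    im=cv2.cvtColor(np.array(c['image']),cv2.COLOR_RGB2BGR)
    if save: cv2.imwrite('pics/'+save,im); np.savez('pics/'+save[:-4],E=E,K=np.array(c['mtx']),D=np.array(c['D']))
    return im,E,np.array(c['mtx']),np.array(c['D'])
def load(save):
    d=np.load('pics/'+save[:-4]+'.npz'); return cv2.imread('pics/'+save),d['E'],d['K'],d['D']
def ray(uv,E,K,D):
    p=cv2.undistortPoints(np.array([[uv]],float),K,D)[0,0]
    d=E[:3,:3]@np.array([p[0],p[1],1]); return E[:3,3],d
def onz(uv,z,E,K,D):
    o,d=ray(uv,E,K,D); return o+d*(z-o[2])/d[2]
def proj(P,E,K,D):
    Ei=np.linalg.inv(E); rv=cv2.Rodrigues(Ei[:3,:3])[0]
    return cv2.projectPoints(np.array(P,float).reshape(-1,1,3),rv,Ei[:3,3],K,D)[0][:,0]
E
python3 - <<'E'
from h import *
for n in('side','top','wrist'):
    im,E,K,D=cam(n,n+'0.png'); print(n,E[:3,3].round(3),E[:3,2].round(2))
print(robot.read_state())
E
```

```text
pics
side [ 0.015 -0.507  0.525] [ 0.6   0.65 -0.47]
top [0.384 0.028 1.023] [ 0.12 -0.   -0.99]
wrist [0.163 0.582 0.384] [ 0.26 -0.11 -0.96]
{'t': 0.15, 'q': array([ 1.08459910e+00,  1.30993042e-01,  1.48901178e+00, -1.83691498e-05,
        1.52298661e+00, -8.53632665e-02]), 'dq': array([ 7.09654527e-04, -3.42549445e-04, -3.21354747e-03,  5.85405562e-04,
        9.39821462e-05, -5.65344853e-04]), 'joint_torque': array([ 4.21585828e-04, -5.60477543e+01, -4.92335629e+01,  7.67849945e-02,
        3.06620006e-02, -9.07360527e-05]), 'tool_pos': array([0.233886  , 0.55209467, 0.23183473]), 'orientation': array([-6.25345411e-01, -3.07833984e+00,  2.11595400e-03]), 'force': array([-0.66723748,  1.04075163,  0.60604694]), 'wrist_torque': array([ 0.00658933, -0.02473859,  0.02407735]), 'opening': 0.09337469447486592}
```

View pics/side0.png

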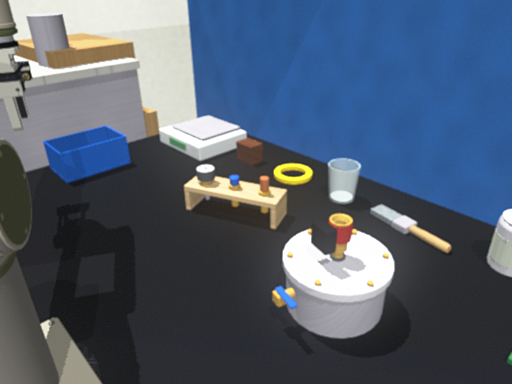

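View pics/top0.png

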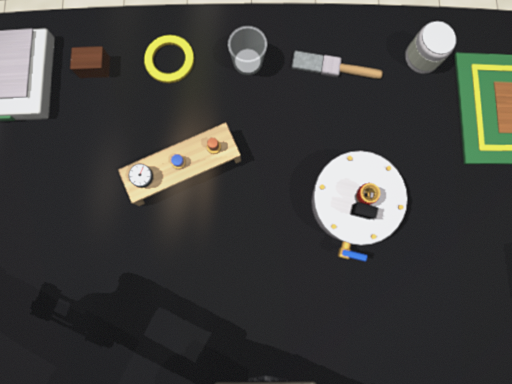

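View pics/wrist0.png

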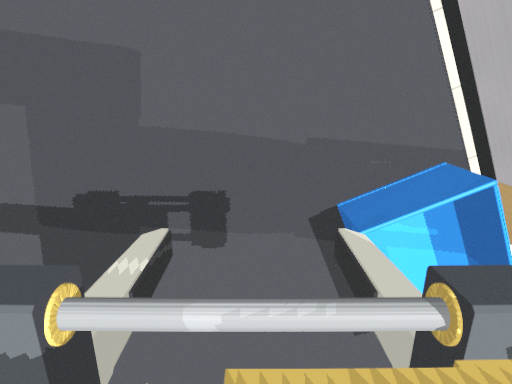

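The side view shows the gauge at (205,172), and the coupler mouth at (341,220). The top view shows the gauge face at (140,175), lid centre at about (360,198), mouth at (369,193), black housing at (364,211) and side valve at (345,250). The pot's +x therefore points roughly towards the robot.

```bash
python3 - <<'E'
from h import *
a=load('top0.png'); b=load('side0.png')
for n,c,(x0,x1,y0,y1) in(('t',a,(300,420,140,270)),('t2',a,(110,250,115,215)),('s',b,(260,410,200,340)),('s2',b,(170,300,150,230))):
    r=c[0][y0:y1,x0:x1]; s=min(800//(x1-x0),600//(y1-y0)); cv2.imwrite(f'pics/z_{n}.png',cv2.resize(r,None,fx=s,fy=s,interpolation=cv2.INTER_CUBIC)); print(n,s)
# lid
im=a[0]; hsv=cv2.cvtColor(im,cv2.COLOR_BGR2HSV)
m=((hsv[...,2]>130)&(hsv[...,1]<50)).astype(np.uint8); m[:, :300]=0;m[:,420:]=0;m[:140]=0;m[270:]=0
c=max(cv2.findContours(m,0,1)[0],key=cv2.contourArea); hull=cv2.convexHull(c)
P=np.array([onz(p[0],.1,*a[1:])[:2] for p in hull]).astype(np.float32)
print('lid',cv2.minEnclosingCircle(P), cv2.fitEllipse(P))
# gauge face
m=((hsv[...,2]>130)&(hsv[...,1]<60)).astype(np.uint8); m[:,:110]=0;m[:,170:]=0;m[:150]=0;m[200:]=0
c=max(cv2.findContours(m,0,1)[0],key=cv2.contourArea)
P=np.array([onz(p[0],.104,*a[1:])[:2] for p in c]).astype(np.float32)
print('face',cv2.fitEllipse(P),cv2.fitEllipse(c))
# housing
m=((hsv[...,2]<40)).astype(np.uint8); m2=np.zeros_like(m); m2[200:222,348:382]=m[200:222,348:382]
c=max(cv2.findContours(m2,0,1)[0],key=cv2.contourArea)
P=np.array([onz(p[0],.178,*a[1:])[:2] for p in c]).astype(np.float32); print('hous',cv2.minAreaRect(P),cv2.boxPoints(cv2.minAreaRect(P)))
E
```

```text
t 4
t2 5
s 4
s2 6
lid ((0.48626869916915894, -0.18926697969436646), 0.09300243854522705) ((0.4861852526664734, -0.18942923843860626), (0.18448063731193542, 0.18501953780651093), 15.765363693237305)
face ((0.5335725545883179, 0.24358928203582764), (0.04261689633131027, 0.043143823742866516), 8.556654930114746) ((139.1350860595703, 174.49465942382812), (21.195148468017578, 22.021350860595703), 52.75272750854492)
hous ((0.4480847418308258, -0.16968181729316711), (0.039459116756916046, 0.019526731222867966), 46.07246780395508) [[ 0.42736566 -0.17711808]
 [ 0.44142914 -0.19066472]
 [ 0.46880382 -0.16224556]
 [ 0.45474035 -0.14869891]]
```

View pics/z_t.png

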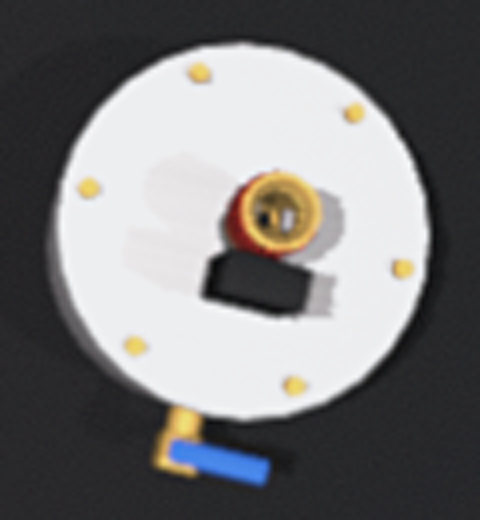

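View pics/z_t2.png

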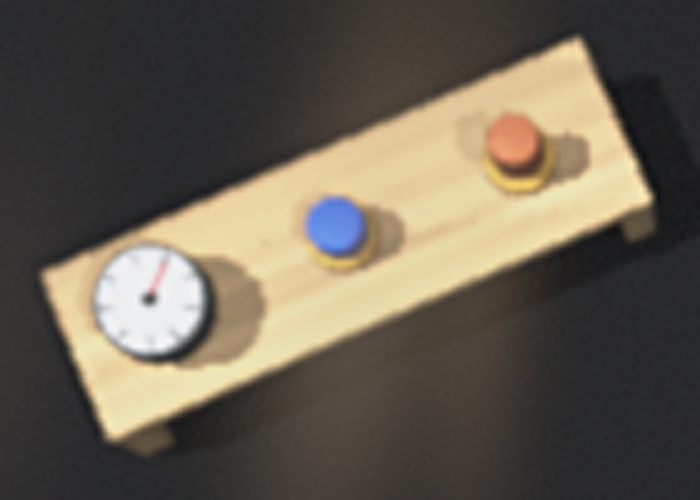

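View pics/z_s.png

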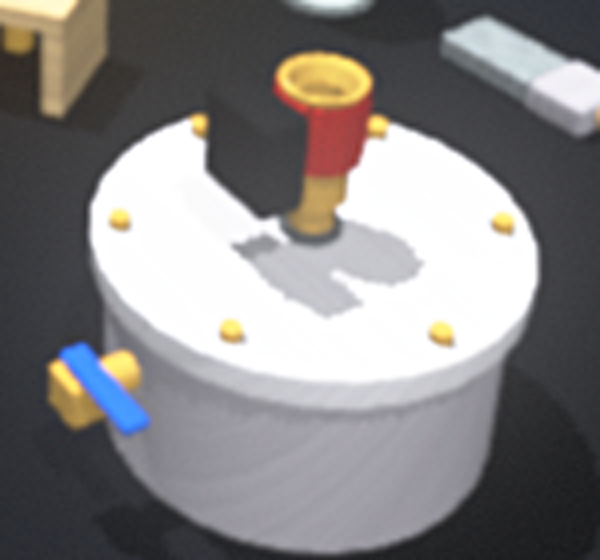

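View pics/z_s2.png

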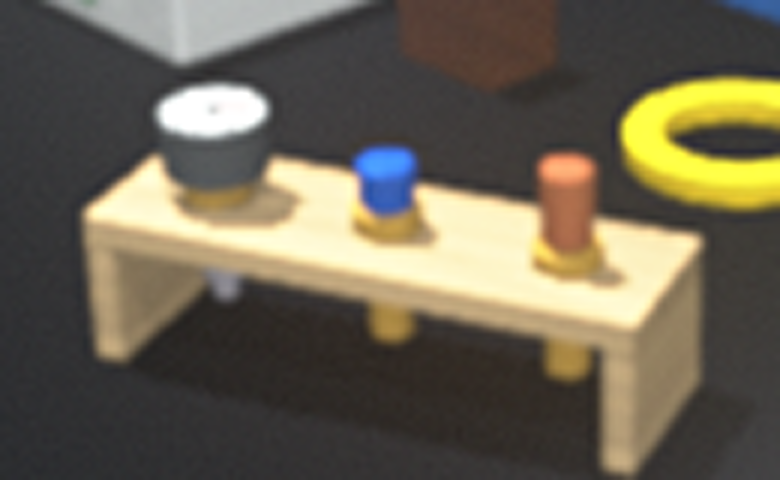

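```bash
cat > tri.py <<'E'
from h import *
def tri(ua,a,ub,b):
    o1,d1=ray(ua,*a[1:]);o2,d2=ray(ub,*b[1:])
    M=np.stack([d1,-d2],1); s=np.linalg.lstsq(M,o2-o1,rcond=None)[0]
    p,q=o1+s[0]*d1,o2+s[1]*d2; return (p+q)/2,np.linalg.norm(p-q)
E
python3 - <<'E'
from tri import *
a=load('top0.png'); b=load('side0.png')
# ring masks
def ring(c,box):
    h=cv2.cvtColor(c[0],cv2.COLOR_BGR2HSV); x0,x1,y0,y1=box
    m=np.zeros(h.shape[:2],np.uint8); s=h[y0:y1,x0:x1]; m[y0:y1,x0:x1]=(s[...,0]>12)&(s[...,0]<32)&(s[...,1]>90)&(s[...,2]>110)
    cc=max(cv2.findContours(m,0,1)[0],key=cv2.contourArea); return cv2.fitEllipse(cv2.convexHull(cc))
ra=ring(a,(355,385,178,208)); rb=ring(b,(325,358,210,229)); print(ra,rb)
print('mouth',tri(ra[0],a,rb[0],b), tri((369.75,193.25),a,(341,220.2),b))
print('on z nominal',onz(ra[0],.178,*a[1:]),onz(rb[0],.178,*b[1:]))
print('lid side')
im=b[0];h=cv2.cvtColor(im,cv2.COLOR_BGR2HSV)
# housing top corners in top zoom (220,250),(315,268),(300,305)?,(205,283)
f=lambda p,z:onz((p[0]/4+300,p[1]/4+140),z,*a[1:]).round(4)
for p in((220,250),(314,268),(303,316),(204,296)): print(f(p,.178))
print('valve',f((183,425),.07))
# gauge
g=lambda p,z:onz((p[0]/5+110,p[1]/5+115),z,*a[1:]).round(4)
for p in((38,270),(580,37),(652,205),(110,440)): print('rack',g(p,.066))
print('gauge tri',tri((139.6+.1,174.6),a,(170+213/6,150+112/6),b))
for p,z in(((152,301),.104),((336,226),.098),((514,141),.112)):print(g(p,z))
E
```

```text
((369.7412414550781, 192.6377410888672), (18.897123336791992, 19.711008071899414), 131.54055786132812) ((340.6639099121094, 219.31832885742188), (13.927474021911621, 23.78150177001953), 97.73104095458984)
mouth (array([ 0.48650477, -0.19024867,  0.17237836]), np.float64(0.0015852185142836942)) (array([ 0.48586919, -0.19090303,  0.17118219]), np.float64(0.0025622940591922072))
on z nominal [ 0.48528358 -0.18820149  0.178     ] [ 0.4797744  -0.19566867  0.178     ]
lid side
[ 0.4677 -0.1607  0.178 ]
[ 0.4592 -0.2032  0.178 ]
[ 0.4378 -0.1974  0.178 ]
[ 0.4472 -0.1528  0.178 ]
valve [ 0.3909 -0.1634  0.07  ]
rack [0.5515 0.2976 0.066 ]
rack [0.6467 0.0749 0.066 ]
rack [0.5759 0.0456 0.066 ]
rack [0.4814 0.2659 0.066 ]
gauge tri (array([0.53450925, 0.24271094, 0.10068757]), np.float64(0.0016737327195486221))
[0.5321 0.241  0.104 ]
[0.5623 0.1697 0.098 ]
[0.5926 0.0984 0.112 ]
```

Measurements agree: the gauge is at rack hole +78, the lid is 184.5 mm across, and the mouth is around z 0.172. Next I hover over the coupler.

```bash
cat > go.py <<'E'
from tri import *
def go(p,ang):
    s=robot.read_state(); r=R.from_rotvec(s['orientation']); M=r.as_matrix()
    t=M.T@(np.array(p)-s['tool_pos'])
    cur=np.degrees(np.arctan2(M[1,1],M[0,1])); d=(ang-cur+90)%180-90
    a=np.radians(cur+d); Y=np.array([np.cos(a),np.sin(a),0]); Z=np.array([0,0,-1.]); X=np.cross(Y,Z)
    w=R.from_matrix(M.T@np.stack([X,Y,Z],1)).as_rotvec()
    print('t',round(s['t'],2),'shift',t.round(4),'n',np.linalg.norm(t)/.0625,'rot',w.round(4),'jaw',cur.round(1),'q',s['q'].round(2),'F',s['force'].round(2),'pos',s['tool_pos'].round(4))
    return t,w
E
python3 -c "
from go import *
go((.486,-.1895,.30),76)"
```

```text
t 0.15 shift [-0.5215 -0.5845 -0.0674] n 12.579812513801334 rot [-0.0014 -0.0002 -0.1565] jaw 67.0 q [ 1.08  0.13  1.49 -0.    1.52 -0.09] F [-0.67  1.04  0.61] pos [0.2339 0.5521 0.2318]
```

Request:
jog_arm([
  [0, -0.04, -0.045, -0.066, 0, 0, -0.03],
  [0, -0.08, -0.09, -0.066, 0, 0, -0.06],
  [0, -0.12, -0.135, -0.067, 0, 0, -0.1],
  [0, -0.16, -0.18, -0.067, 0, 0, -0.13],
  [0, -0.2, -0.225, -0.067, 0, 0, -0.156],
])

```text
t: 0.78
tool_pos: [0.327, 0.2754, 0.299]
orientation: [-0.381, -3.118, 0.002]
force: [0.6, -0.7, 1.4]
opening: 0.0928
```

```bash
python3 -c "
from go import *
go((.486,-.1895,.30),76)"
```

```text
t 0.78 shift [-2.663e-01 -4.129e-01 -4.000e-04] n 7.861296867372447 rot [-0.0012  0.0001  0.001 ] jaw 76.1 q [ 0.58 -0.37  1.83 -0.    1.68 -0.75] F [ 0.6  -0.68  1.39] pos [0.327  0.2754 0.299 ]
```

Request:
jog_arm([
  [0, -0.033, -0.051, 0, 0, 0, 0],
  [0, -0.066, -0.102, 0, 0, 0, 0],
  [0, -0.1, -0.155, 0, 0, 0, 0],
  [0, -0.133, -0.206, 0, 0, 0, 0],
  [0, -0.166, -0.257, 0, 0, 0, 0],
])

```text
t: 1.4
tool_pos: [0.4264, -0.0161, 0.2994]
orientation: [0.382, 3.118, -0.002]
force: [0.8, 0.3, 0.2]
opening: 0.0931
```

```bash
python3 -c "
from go import *
go((.486,-.1895,.30),76)"
```

```text
t 1.4 shift [-0.0997 -0.1539 -0.0004] n 2.934166823362354 rot [-0.0009  0.0007  0.0008] jaw 76.0 q [-0.16 -0.37  1.83 -0.    1.68 -1.48] F [0.84 0.29 0.23] pos [ 0.4264 -0.0161  0.2994]
```

Request:
jog_arm([
  [0, -0.033, -0.051, 0, 0, 0, 0],
  [0, -0.066, -0.102, 0, 0, 0, 0],
  [0, -0.1, -0.154, 0, 0, 0, 0],
  [0, -0.1, -0.154, 0, 0, 0, 0],
])

```text
t: 1.9
tool_pos: [0.486, -0.1932, 0.2978]
orientation: [-0.388, -3.115, 0.001]
force: [-0.2, 0.4, -0.0]
opening: 0.0928
```

```bash
python3 -c "
from go import *
go((.486,-.1895,.30),76)
im,E,K,D=cam('wrist','wrist1.png'); print(E[:3,3])"
```

```text
t 1.9 shift [ 0.0009  0.0035 -0.0022] n 0.06860976457366867 rot [-0.001  -0.0023 -0.0038] jaw 75.8 q [-0.48 -0.09  1.6  -0.    1.64 -1.8 ] F [-0.25  0.35 -0.02] pos [ 0.486  -0.1932  0.2978]
[ 0.41200123 -0.17443872  0.44983338]
```

View pics/wrist1.png

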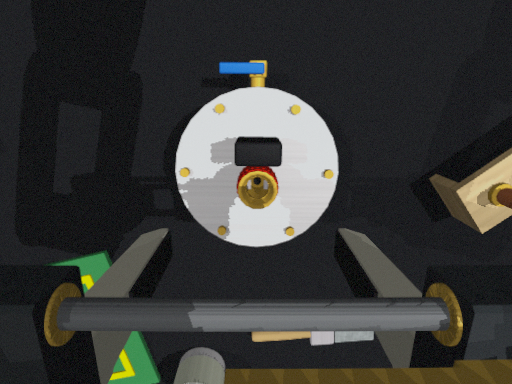

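The housing is square to the jaws and the mouth ring is at (257,188). I'll triangulate it with the other views.

```bash
python3 - <<'E'
from go import *
a=load('top0.png'); b=load('side0.png'); w=load('wrist1.png')
h=cv2.cvtColor(w[0],cv2.COLOR_BGR2HSV); m=np.zeros(h.shape[:2],np.uint8)
s=h[165:215,230:285]; m[165:215,230:285]=(s[...,0]>12)&(s[...,0]<32)&(s[...,1]>90)&(s[...,2]>70)
r=cv2.fitEllipse(cv2.convexHull(max(cv2.findContours(m,0,1)[0],key=cv2.contourArea))); print(r)
print(tri((369.74,192.7),a,r[0],w)); print(tri((340.7,219.4),b,r[0],w)); print(onz(r[0],.172,*w[1:]))
m=((h[...,2]>90)&(h[...,1]<50)).astype(np.uint8); m[:80]=0;m[250:]=0;m[:,:170]=0;m[:,345:]=0
P=np.array([onz(p[0],.1,*w[1:])[:2] for p in cv2.convexHull(max(cv2.findContours(m,0,1)[0],key=cv2.contourArea))]).astype(np.float32)
print(cv2.minEnclosingCircle(P),cv2.fitEllipse(P))
v=onz((258,83),.075,*w[1:]); print('valve',v, np.degrees(np.arctan2(v[1]+.1895,v[0]-.486)))
p=[onz(x,.172,*w[1:]) for x in((236,139),(281,139))]; print(p, np.degrees(np.arctan2(*(p[0]-p[1])[[1,0]])))
E
```

```text
((257.2222900390625, 189.27792358398438), (37.741703033447266, 39.56006622314453), 87.34345245361328)
(array([ 0.4861887 , -0.18909357,  0.17771459]), np.float64(0.0024896439337445623))
(array([ 0.48878969, -0.19002125,  0.17134371]), np.float64(0.0005377114332717385))
[ 0.48879987 -0.19018255  0.172     ]
((0.489021360874176, -0.19025273621082306), 0.09213867783546448) ((0.4888714551925659, -0.190189927816391), (0.18326692283153534, 0.18348738551139832), 123.31185150146484)
valve [ 0.39629701 -0.16505907  0.075     ] 164.75886729450457
[array([ 0.44039108, -0.1970678 ,  0.172     ]), array([ 0.44994449, -0.15928063,  0.172     ])] -104.1882841903277
```

```bash
python3 -c "
from go import *
go((.4875,-.190,.148),75.8)"
```

```text
t 1.95 shift [-0.0016  0.0015  0.1503] n 2.4048278974362844 rot [-0.0002 -0.0019  0.0012] jaw 75.9 q [-0.47 -0.1   1.6  -0.    1.64 -1.8 ] F [ 0.29 -0.36 -0.02] pos [ 0.4859 -0.1911  0.2983]
```

Request:
jog_arm([
  [0, -0.0016, 0.0015, 0.04, 0, -0.001, 0],
  [0, -0.0016, 0.0015, 0.08, 0, -0.001, 0],
  [0, -0.0016, 0.0015, 0.115, 0, -0.001, 0],
  [0, -0.0016, 0.0015, 0.14, 0, -0.001, 0],
  [0, -0.0016, 0.0015, 0.15, 0, -0.001, 0],
])

```text
t: 2.58
tool_pos: [0.4866, -0.1882, 0.1469]
orientation: [-0.384, -3.115, -0.002]
force: [0.2, 0.2, 0.1]
opening: 0.0927
```

```bash
python3 -c "
from go import *
go((.4875,-.190,.148),75.8)
cam('side','side2.png');cam('wrist','wrist2.png')
a=cv2.imread('pics/side2.png')[170:340,250:420]; cv2.imwrite('pics/s2z.png',cv2.resize(a,None,fx=3.4,fy=3.4,interpolation=2))"
```

```text
t 2.58 shift [-0.0014 -0.0015 -0.0011] n 0.03749426163840146 rot [ 0.0006 -0.0032  0.0026] jaw 76.0 q [-0.47 -0.02  1.8  -0.    1.36 -1.79] F [0.19 0.18 0.07] pos [ 0.4866 -0.1882  0.1469]
```

View pics/s2z.png

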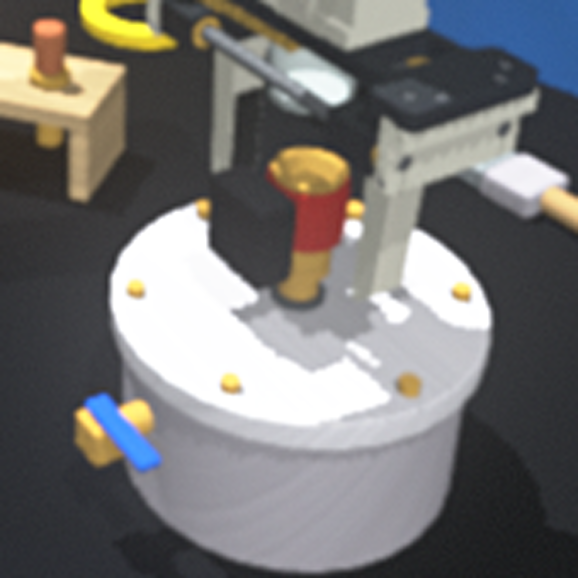

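View pics/wrist2.png

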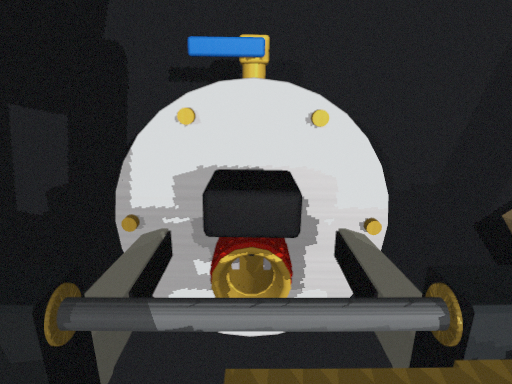

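The fingers straddle the sleeve on the pot's ±y sides, clear of the housing. Closing.

Request:
jog_arm([
  [1, -0.001, -0.0015, -0.001, 0, 0, 0],
  [1, -0.001, -0.0015, -0.001, 0, 0, 0],
  [1, -0.001, -0.0015, -0.001, 0, 0, 0],
  [1, -0.001, -0.0015, -0.001, 0, 0, 0],
  [1, -0.001, -0.0015, -0.001, 0, 0, 0],
], force=50)

```text
t: 3.3
tool_pos: [0.4876, -0.1906, 0.1488]
orientation: [-0.385, -3.116, -0.001]
force: [-0.6, 0.7, -0.5]
opening: 0.0478
```

```bash
python3 -c "
from go import *
go((.4875,-.190,.148),75.8);print(robot.read_state()['opening'])
"
```

```text
t 3.3 shift [0.0003 0.0005 0.0008] n 0.016592887082934972 rot [ 0.0002 -0.0022  0.0021] jaw 75.9 q [-0.47 -0.02  1.8  -0.    1.36 -1.8 ] F [-0.55  0.68 -0.52] pos [ 0.4876 -0.1906  0.1488]
0.047758611556995074
```

Still closing.

Request:
jog_arm([
  [1, 0, 0, 0.001, 0, 0, 0],
  [1, 0, 0, 0.001, 0, 0, 0],
  [1, 0, 0, 0.001, 0, 0, 0],
  [1, 0, 0, 0.001, 0, 0, 0],
])

```text
t: 3.8
tool_pos: [0.4877, -0.1905, 0.1479]
orientation: [-0.385, -3.116, -0.001]
force: [1.2, 2.8, 1.0]
opening: 0.0361
```

Request:
jog_arm([
  [1, 0, 0, 0.0015, 0, 0, 0],
  [1, 0, 0, 0.003, 0, 0, 0],
  [1, 0, 0, 0.0045, 0, 0, 0],
  [1, 0, 0, 0.0045, 0, 0, 0],
])

```text
t: 4.3
tool_pos: [0.4882, -0.1907, 0.1442]
orientation: [-0.385, -3.117, -0.0]
force: [-0.7, 2.9, 7.5]
opening: 0.0361
```

Request:
jog_arm([
  [1, 0, 0, 0.002, 0, 0, 0],
  [1, 0, 0, 0.004, 0, 0, 0],
  [1, 0, 0, 0.006, 0, 0, 0],
  [1, 0, 0, 0.008, 0, 0, 0],
  [1, 0, 0, 0.009, 0, 0, 0],
])

```text
t: 4.92
tool_pos: [0.4885, -0.1908, 0.136]
orientation: [0.385, 3.118, 0.0]
force: [-1.4, 1.6, 8.5]
opening: 0.0356
```

Request:
jog_arm([
  [1, 0, 0, 0.001, 0, 0, 0],
  [1, 0, 0, 0.002, 0, 0, 0],
  [1, 0, 0, 0.003, 0, 0, 0],
  [1, 0, 0, 0.003, 0, 0, 0],
])

```text
t: 5.42
tool_pos: [0.4888, -0.1909, 0.1339]
orientation: [0.385, 3.117, -0.0]
force: [-2.3, 2.7, 8.0]
opening: 0.0361
```

```bash
cat > zs.py <<'E'
import sys
from go import *
n=sys.argv[1]; x0,x1,y0,y1=map(int,sys.argv[2:6]) if len(sys.argv)>2 else (280,400,190,290)
cam('side',n+'.png'); a=cv2.imread(f'pics/{n}.png')[y0:y1,x0:x1]; f=min(780/(x1-x0),590/(y1-y0)); cv2.imwrite(f'pics/{n}_z.png',cv2.resize(a,None,fx=f,fy=f,interpolation=2)); print(robot.read_state()['force'],robot.read_state()['t'])
E
python3 zs.py side3
```

```text
[-2.24116905  2.86127732  9.10160939] 5.475
```

View pics/side3_z.png

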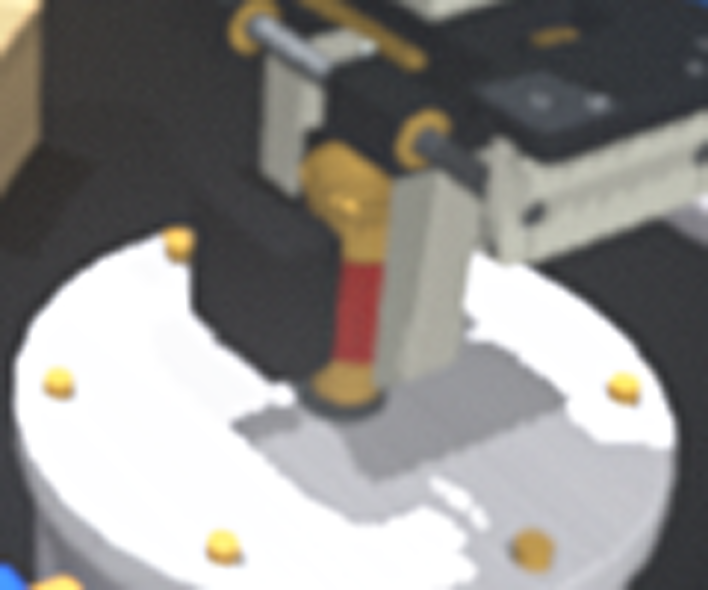

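The sleeve is well down. I'll let go and check it stays there.

Request:
jog_arm([
  [0, 0, 0, 0, 0, 0, 0],
  [0, 0, 0, 0, 0, 0, 0],
  [0, 0, 0, 0, 0, 0, 0],
  [0, 0, 0, 0, 0, 0, 0],
])

```text
t: 5.98
tool_pos: [0.4886, -0.1909, 0.1336]
orientation: [0.385, 3.118, -0.0]
force: [-0.3, 0.7, 0.2]
opening: 0.0718
```

```bash
python3 zs.py side4; python3 -c "
from go import *
go((.486,-.191,.134),75.8);print(robot.read_state()['opening'])"
```

```text
[0.27918739 0.47669477 0.84138798] 6.025
t 6.03 shift [ 0.0026 -0.0007 -0.0002] n 0.042649873908025444 rot [-0.0001  0.0005  0.002 ] jaw 75.9 q [-0.47 -0.    1.81 -0.    1.33 -1.8 ] F [0.28 0.48 0.84] pos [ 0.4887 -0.1909  0.1338]
0.0754973834807345
```

View pics/side4_z.png

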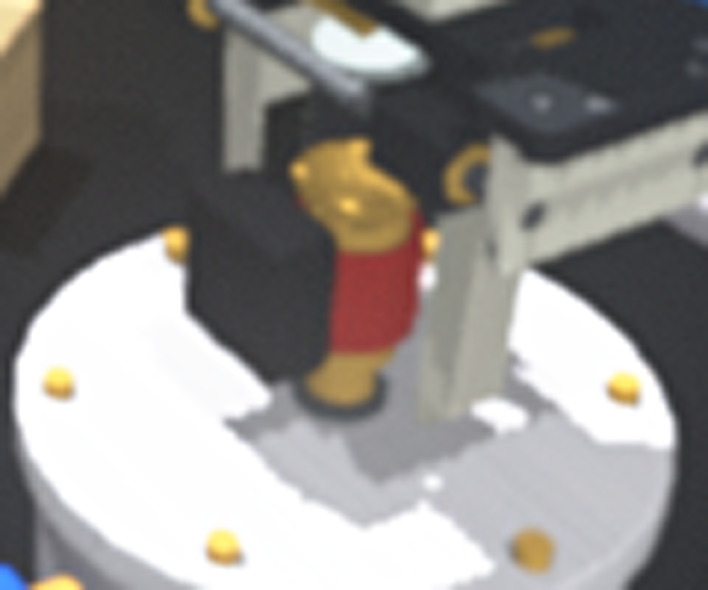

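Request:
jog_arm([
  [0, 0.001, 0, -0.03, 0, 0, 0],
  [0, 0.001, 0, -0.07, 0, 0, 0],
  [0, 0.001, 0, -0.12, 0, 0, 0],
  [0, 0.001, 0, -0.16, 0, 0, 0],
  [0, 0.001, 0, -0.17, 0, 0, 0],
])

```text
t: 6.65
tool_pos: [0.4888, -0.1913, 0.3072]
orientation: [0.384, 3.112, -0.003]
force: [0.8, -0.3, 1.0]
opening: 0.0929
```

```bash
python3 zs.py side5; python3 -c "
from go import *
go((.5335,.2425,.30),23.1);print(robot.read_state()['opening'])"
```

```text
[0.35457838 0.98073683 0.88664956] 6.7
t 6.7 shift [0.0619 0.4316 0.0058] n 6.976289894596621 rot [0.0011 0.0048 0.9218] jaw 75.9 q [-0.47 -0.1   1.59 -0.    1.65 -1.8 ] F [0.35 0.98 0.89] pos [ 0.4885 -0.1911  0.3066]
0.09339465971035955
```

View pics/side5_z.png

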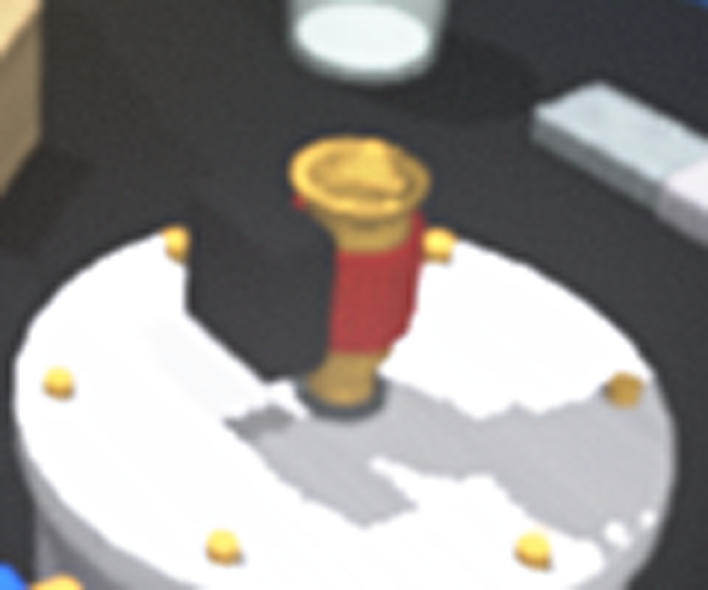

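The sleeve stays back on its own. Now to the gauge.

Request:
jog_arm([
  [0, 0.009, 0.06, 0.005, 0, 0, 0.15],
  [0, 0.018, 0.12, 0.005, 0, 0, 0.3],
  [0, 0.027, 0.18, 0.005, 0, 0, 0.46],
  [0, 0.036, 0.24, 0.005, 0, 0, 0.62],
  [0, 0.044, 0.3, 0.005, 0, 0, 0.78],
])

```text
t: 7.32
tool_pos: [0.5179, 0.1097, 0.2987]
orientation: [1.54, 2.735, -0.002]
force: [1.4, 0.2, 0.9]
opening: 0.0931
```

```bash
python3 -c "
from go import *
go((.5335,.2425,.25),23.1)"
```

```text
t 7.33 shift [0.1055 0.0823 0.0484] n 2.2766450102778872 rot [0.0002 0.003  0.1423] jaw 31.3 q [ 0.11 -0.08  1.58 -0.    1.64 -0.43] F [1.41 0.19 0.92] pos [0.5179 0.1097 0.2987]
```

Request:
jog_arm([
  [0, 0.04, 0.03, 0.01, 0, 0.001, 0.07],
  [0, 0.08, 0.062, 0.03, 0, 0.002, 0.14],
  [0, 0.105, 0.082, 0.048, 0, 0.003, 0.142],
  [0, 0.105, 0.082, 0.048, 0, 0.003, 0.142],
])

```text
t: 7.82
tool_pos: [0.5313, 0.2433, 0.2456]
orientation: [-1.725, -2.62, 0.009]
force: [0.2, -1.1, 0.0]
opening: 0.0936
```

```bash
python3 -c "
from go import *
go((.5335,.2425,.25),23.1)
im,E,K,D=cam('wrist','wrist3.png'); print(proj([(.533,.243,.104)],E,K,D))"
```

```text
t 7.83 shift [-0.0016  0.0017 -0.0044] n 0.07957751412429505 rot [-0.007  -0.0008  0.0034] jaw 23.3 q [ 0.34  0.09  1.51  0.    1.55 -0.07] F [ 0.16 -1.11  0.01] pos [0.5313 0.2433 0.2456]
[[253.61680143 184.26350236]]
```

View pics/wrist3.png

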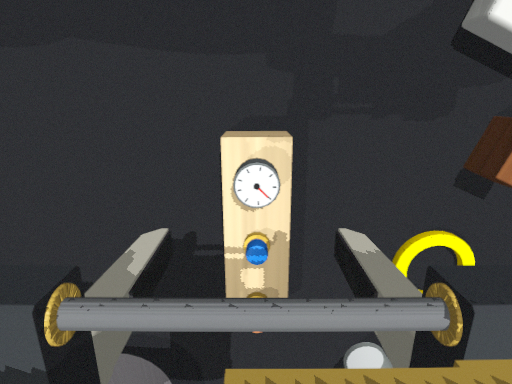

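Gauge face is at (257,186), about 3 px off my estimate, and the rack is square to the jaws.

```bash
python3 -c "
from go import *
w=load('wrist3.png'); print(onz((257,186),.104,*w[1:]), onz((257,250),.098,*w[1:]))
print(tri((139.6,174.6),load('top0.png'),(257,186),w))
go((.534,.2425,.092),23.1)"
```

```text
[0.53664206 0.24270862 0.104     ] [0.56472526 0.17827596 0.098     ]
(array([0.53509089, 0.24270973, 0.10312521]), np.float64(0.0032975817974085974))
t 7.88 shift [-0.0004  0.0027  0.1553] n 2.484935298396213 rot [-0.005  -0.      0.0023] jaw 23.2 q [ 0.34  0.09  1.51 -0.    1.55 -0.07] F [0.49 0.03 0.28] pos [0.5321 0.2421 0.2473]
```

Request:
jog_arm([
  [0, 0, 0.0035, 0.04, -0.003, 0, 0.002],
  [0, 0, 0.0035, 0.085, -0.005, 0, 0.002],
  [0, 0, 0.0035, 0.12, -0.005, 0, 0.002],
  [0, 0, 0.0035, 0.148, -0.005, 0, 0.002],
  [0, 0, 0.0035, 0.1585, -0.005, 0, 0.002],
])

```text
t: 8.5
tool_pos: [0.5335, 0.2413, 0.0868]
orientation: [-1.732, -2.619, 0.004]
force: [0.1, -0.3, -1.0]
opening: 0.0931
```

```bash
python3 zs.py side6 150 300 120 230; python3 -c "
from go import *
go((.535,.2425,.0885),23.1)"
```

```text
[-0.67773087  0.10048677 -0.85426079] 8.55
t 8.55 shift [ 0.0002  0.0018 -0.002 ] n 0.04346701300311219 rot [-0.0033 -0.     -0.0008] jaw 23.1 q [ 0.34  0.21  1.67 -0.    1.26 -0.06] F [-0.68  0.1  -0.85] pos [0.5334 0.2416 0.0865]
```

View pics/side6_z.png

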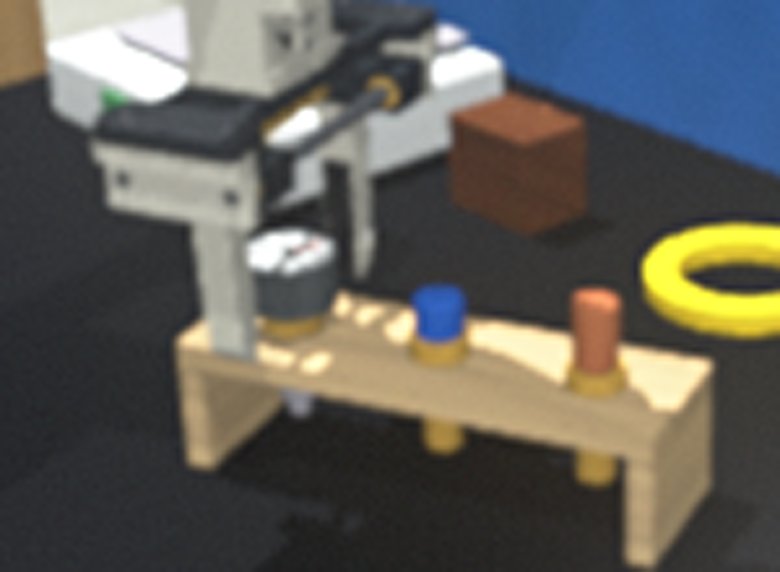

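The gauge is between the fingers, so I close on it.

Request:
jog_arm([
  [1, 0, 0.0018, -0.002, -0.003, 0, 0],
  [1, 0, 0.0018, -0.002, -0.003, 0, 0],
  [1, 0, 0.0018, -0.002, -0.003, 0, 0],
  [1, 0, 0.0018, -0.002, -0.003, 0, 0],
  [1, 0, 0.0018, -0.002, -0.003, 0, 0],
], force=25)

```text
t: 9.18
tool_pos: [0.5352, 0.2424, 0.0887]
orientation: [1.732, 2.621, -0.0]
force: [-1.4, -0.2, 1.7]
opening: 0.0477
```

Request:
jog_arm([
  [1, 0, 0, 0, 0, 0, 0],
  [1, 0, 0, 0, 0, 0, 0],
  [1, 0, 0, 0, 0, 0, 0],
])

```text
t: 9.55
tool_pos: [0.5351, 0.2424, 0.0887]
orientation: [-1.733, -2.621, 0.0]
force: [-0.2, 0.3, 0.2]
opening: 0.0458
```

```bash
python3 -c "
from go import *
go((.535,.2425,.2),23.1);print(robot.read_state())"
```

```text
t 9.55 shift [ 2.000e-04 -1.000e-04 -1.113e-01] n 1.7812755479063647 rot [-0.0002  0.     -0.0007] jaw 23.1 q [ 0.34  0.21  1.67 -0.    1.26 -0.06] F [-0.18  0.32  0.18] pos [0.5351 0.2424 0.0887]
{'t': 9.55, 'q': array([ 3.38059945e-01,  2.09627313e-01,  1.67020367e+00, -4.38907007e-05,
        1.26194575e+00, -6.44315353e-02]), 'dq': array([ 2.72637568e-03, -4.74207168e-04,  3.74412569e-04, -6.78896466e-04,
       -4.80360050e-05,  2.69010092e-04]), 'joint_torque': array([ 8.10757047e-02, -5.62310314e+01, -4.55925786e+01,  1.32917524e-01,
       -1.53954425e-01,  1.15404619e-03]), 'tool_pos': array([0.53509259, 0.24237045, 0.08867039]), 'orientation': array([-1.73250450e+00, -2.62059978e+00,  2.70103647e-04]), 'force': array([-0.1794097 ,  0.32003691,  0.1819192 ]), 'wrist_torque': array([-0.11939648,  0.13074351,  0.02857929]), 'opening': 0.04579606444312872}
```

Request:
jog_arm([
  [1, 0, 0, -0.02, 0, 0, 0],
  [1, 0, 0, -0.06, 0, 0, 0],
  [1, 0, 0, -0.12, 0, 0, 0],
  [1, 0, 0, -0.18, 0, 0, 0],
  [1, 0, 0, -0.21, 0, 0, 0],
])

```text
t: 10.18
tool_pos: [0.5362, 0.2428, 0.305]
orientation: [1.73, 2.617, 0.009]
force: [0.4, 0.2, -2.8]
opening: 0.0455
```

```bash
python3 zs.py side7 120 330 70 230;python3 -c "
from go import *
go((.487,-.190,.30),66);print(robot.read_state()['opening'])"
```

```text
[-0.52859849 -0.67503408  2.00956327] 10.225
t 10.22 shift [-0.3789 -0.2159  0.0063] n 6.977614332061127 rot [ 0.0101  0.0047 -0.7494] jaw 23.1 q [ 0.34  0.07  1.41  0.    1.64 -0.06] F [-0.53 -0.68  2.01] pos [0.5371 0.2431 0.3084]
0.045542858100074884
```

View pics/side7_z.png

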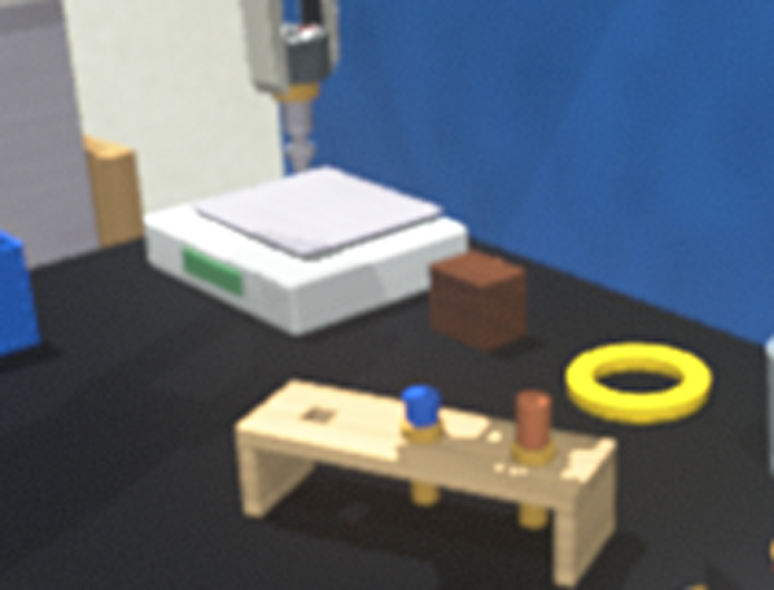

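Request:
jog_arm([
  [1, -0.04, -0.023, 0, 0, 0, -0.08],
  [1, -0.09, -0.051, 0, 0.002, 0.001, -0.18],
  [1, -0.14, -0.08, 0, 0.004, 0.002, -0.28],
  [1, -0.19, -0.108, 0, 0.006, 0.003, -0.38],
  [1, -0.24, -0.137, 0, 0.008, 0.004, -0.48],
])

```text
t: 10.85
tool_pos: [0.5043, -0.033, 0.3069]
orientation: [1.054, 2.959, 0.004]
force: [0.8, 0.4, -1.3]
opening: 0.0456
```

```bash
python3 -c "
from go import *
go((.487,-.190,.30),66);print(robot.read_state()['opening'])"
```

```text
t 10.85 shift [-0.0859 -0.1326  0.0066] n 2.5300161749085657 rot [ 2.600e-03  2.000e-04 -2.658e-01] jaw 50.8 q [-0.17 -0.15  1.63  0.    1.66 -1.05] F [ 0.78  0.36 -1.33] pos [ 0.5043 -0.033   0.3069]
0.04564414339677253
```

Request:
jog_arm([
  [1, -0.03, -0.046, 0.003, 0.001, 0, -0.09],
  [1, -0.06, -0.092, 0.006, 0.002, 0, -0.18],
  [1, -0.08, -0.124, 0.006, 0.002, 0, -0.26],
  [1, -0.086, -0.1325, 0.006, 0.002, 0, -0.265],
  [1, -0.086, -0.1325, 0.006, 0.002, 0, -0.265],
])

```text
t: 11.48
tool_pos: [0.4869, -0.19, 0.3004]
orientation: [0.658, 3.072, 0.002]
force: [-0.1, 1.1, -0.8]
opening: 0.0459
```

```bash
python3 zs.py side8 260 420 90 290; python3 -c "
from go import *
go((.4875,-.190,.26),66);cam('top','top8.png')
a=cv2.imread('pics/top8.png')[130:270,290:430]; cv2.imwrite('pics/top8z.png',cv2.resize(a,None,fx=4,fy=4,interpolation=2))"
```

```text
[ 0.25824694 -0.31051272 -1.41296545] 11.525
t 11.53 shift [-0.0006 -0.0006  0.0405] n 0.6475803758652147 rot [ 0.0012 -0.0001 -0.0017] jaw 65.9 q [-0.47 -0.1   1.6   0.    1.64 -1.62] F [ 0.26 -0.31 -1.41] pos [ 0.4872 -0.1892  0.3005]
```

View pics/side8_z.png

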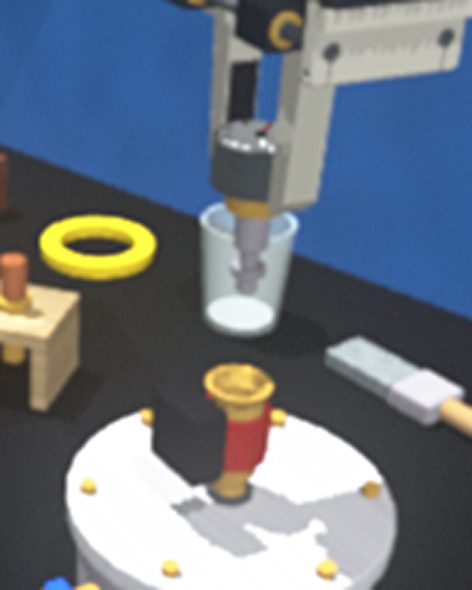

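```bash
python3 -c "
from go import *
b=load('side8.png')
print(proj([(.4872,-.1892,.2298),(.4872,-.1892,.303),(.4872,-.1892,.172),(.4872,-.1892,.1)],*b[1:]))
d=onz((343.7,187.3),.2298,*b[1:])
print(d, onz((341.0,219.5),.172,*b[1:]),onz((341.0,219.5),.170,*b[1:]))
"
```

```text
[[342.9394558  187.29655569]
 [347.20038034 142.7302318 ]
 [339.88027743 219.20198968]
 [336.39703322 255.43786448]]
[ 0.48801828 -0.19002037  0.2298    ] [ 0.48775608 -0.19098172  0.172     ] [ 0.4904351  -0.18918983  0.17      ]
```

View pics/top8z.png

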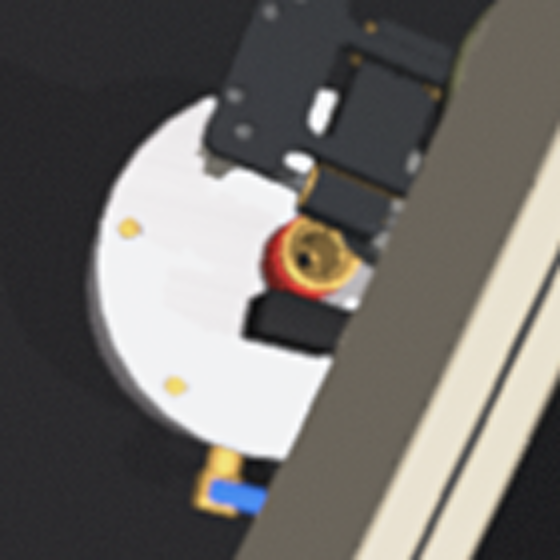

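Nose and mouth line up in the side view to within about 1 mm. Descending to just above the mouth.

Request:
jog_arm([
  [1, -0.0008, 0.001, 0.012, 0.001, 0, 0],
  [1, -0.0008, 0.001, 0.024, 0.001, 0, 0],
  [1, -0.0008, 0.001, 0.036, 0.001, 0, 0],
  [1, -0.0008, 0.001, 0.044, 0.001, 0, 0],
  [1, -0.0008, 0.001, 0.046, 0.001, 0, 0],
])

```text
t: 12.2
tool_pos: [0.4881, -0.1881, 0.2536]
orientation: [-0.654, -3.071, -0.001]
force: [0.2, 0.8, -1.8]
opening: 0.0453
```

```bash
python3 zs.py side9 280 420 130 260; python3 -c "
from go import *
go((.4878,-.1903,.23),66)"
```

```text
[-0.61110043 -0.3665867  -1.61937933] 12.25
t 12.25 shift [-0.0005 -0.0021  0.0239] n 0.3840801450442458 rot [ 0.0001 -0.0007 -0.0008] jaw 66.0 q [-0.47 -0.09  1.67  0.    1.56 -1.62] F [-0.61 -0.37 -1.62] pos [ 0.4882 -0.1882  0.2539]
```

View pics/side9_z.png

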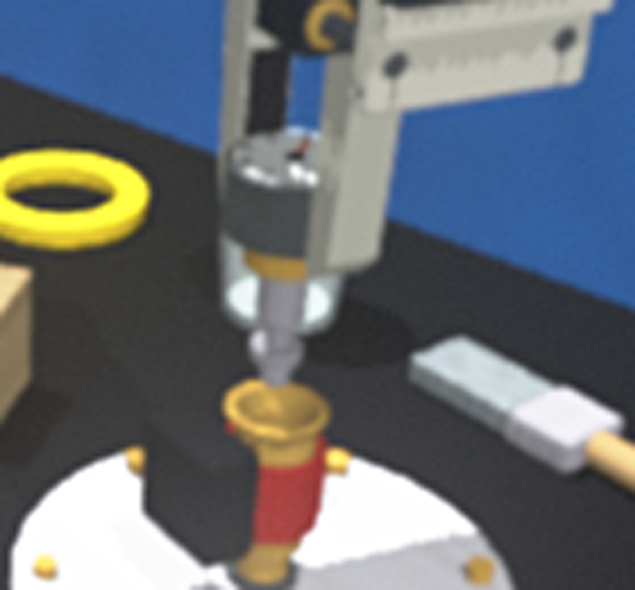

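Request:
jog_arm([
  [1, -0.0005, -0.002, 0.005, 0, -0.001, 0],
  [1, -0.0005, -0.002, 0.01, 0, -0.001, 0],
  [1, -0.0005, -0.002, 0.015, 0, -0.001, 0],
  [1, -0.0005, -0.002, 0.02, 0, -0.001, 0],
  [1, -0.0005, -0.002, 0.024, 0, -0.001, 0],
])

```text
t: 12.88
tool_pos: [0.4878, -0.1901, 0.2295]
orientation: [-0.654, -3.073, -0.0]
force: [-0.9, -0.4, -1.6]
opening: 0.0455
```

```bash
python3 zs.py side10 280 420 130 260; python3 -c "
from go import *
go((.4878,-.1903,.21),66)"
```

```text
[ 0.2851231   0.62555821 -2.67439096] 12.925
t 12.93 shift [-0.0004 -0.0001  0.0189] n 0.3023415277007542 rot [ 0.0002 -0.0008 -0.0008] jaw 66.0 q [-0.47 -0.08  1.7   0.    1.51 -1.62] F [ 0.29  0.63 -2.67] pos [ 0.4875 -0.19    0.2289]
```

View pics/side10_z.png

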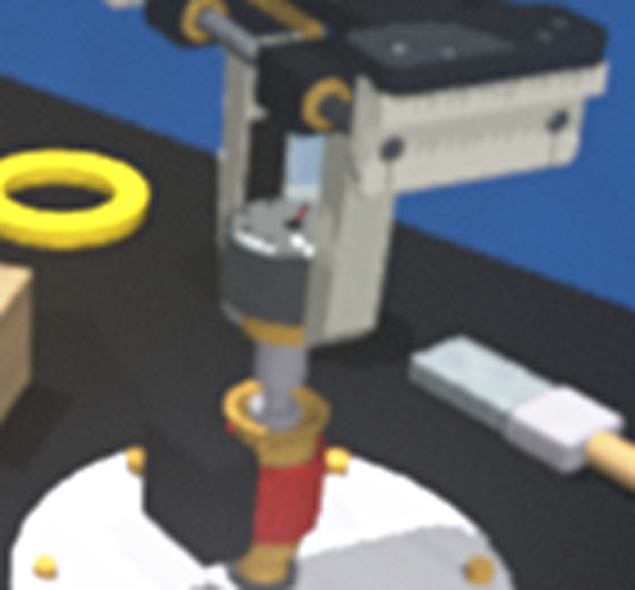

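The nose has entered the mouth without contact force.

Request:
jog_arm([
  [1, 0, 0, 0.003, 0, 0, 0],
  [1, 0, 0, 0.006, 0, 0, 0],
  [1, 0, 0, 0.009, 0, 0, 0],
  [1, 0, 0, 0.012, 0, 0, 0],
])

```text
t: 13.42
tool_pos: [0.4876, -0.19, 0.2167]
orientation: [-0.654, -3.072, -0.0]
force: [0.3, 1.3, -2.5]
opening: 0.0458
```

Request:
jog_arm([
  [1, 0, 0, 0.002, 0, 0, 0],
  [1, 0, 0, 0.004, 0, 0, 0],
  [1, 0, 0, 0.006, 0, 0, 0],
  [1, 0, 0, 0.007, 0, 0, 0],
])

```text
t: 13.92
tool_pos: [0.4875, -0.19, 0.2096]
orientation: [-0.654, -3.072, -0.001]
force: [0.1, -1.1, -1.8]
opening: 0.046
```

Request:
jog_arm([
  [1, 0, 0, 0.0015, 0, 0, 0],
  [1, 0, 0, 0.003, 0, 0, 0],
  [1, 0, 0, 0.004, 0, 0, 0],
])

```text
t: 14.3
tool_pos: [0.4877, -0.1901, 0.2058]
orientation: [-0.654, -3.072, -0.0]
force: [0.8, 0.7, 0.6]
opening: 0.0455
```

Request:
jog_arm([
  [1, 0, 0, 0.001, 0, 0, 0],
  [1, 0, 0, 0.002, 0, 0, 0],
  [1, 0, 0, 0.003, 0, 0, 0],
])

```text
t: 14.68
tool_pos: [0.4879, -0.1901, 0.203]
orientation: [0.654, 3.072, 0.0]
force: [-0.5, -0.7, 3.3]
opening: 0.0455
```

The valve is being pressed. I'll go on in small steps.

Request:
jog_arm([
  [1, 0, 0, 0.001, 0, 0, 0],
  [1, 0, 0, 0.002, 0, 0, 0],
  [1, 0, 0, 0.002, 0, 0, 0],
])

```text
t: 15.05
tool_pos: [0.4879, -0.1901, 0.2011]
orientation: [0.654, 3.072, 0.0]
force: [-1.3, -1.2, 3.6]
opening: 0.0457
```

```bash
python3 zs.py side11 280 420 130 260; python3 -c "
from go import *
go((.4878,-.1903,.20),66)"
```

```text
[-1.20660253 -0.6586653   2.4195822 ] 15.1
t 15.1 shift [ 0.     -0.0001  0.0012] n 0.018660480915013187 rot [ 0.0001  0.0004 -0.0008] jaw 66.0 q [-0.47 -0.06  1.74  0.    1.46 -1.62] F [-1.21 -0.66  2.42] pos [ 0.4879 -0.1902  0.2012]
```

View pics/side11_z.png

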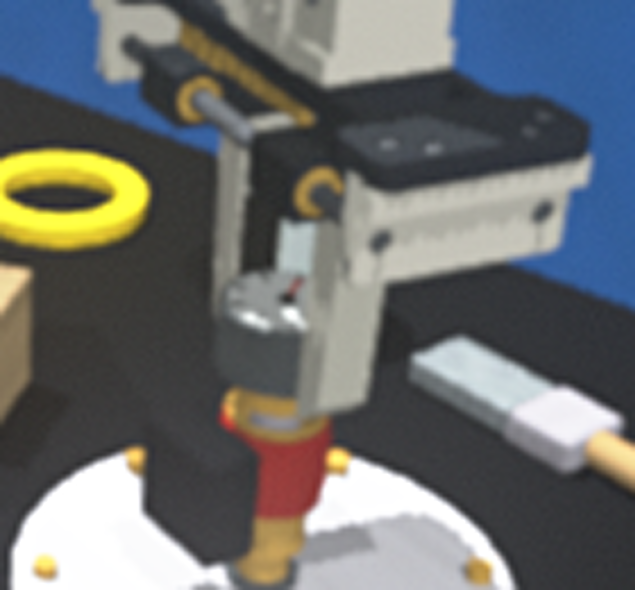

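The sleeve has sprung up. I'll press on gently to the floor so the jaws lock for certain.

Request:
jog_arm([
  [1, 0, 0, 0.0008, 0, 0, 0],
  [1, 0, 0, 0.0015, 0, 0, 0],
  [1, 0, 0, 0.0015, 0, 0, 0],
])

```text
t: 15.48
tool_pos: [0.4879, -0.1902, 0.1997]
orientation: [0.654, 3.072, 0.0]
force: [-0.9, -0.2, 4.3]
opening: 0.0454
```

Request:
jog_arm([
  [1, 0, 0, 0.0008, 0, 0, 0],
  [1, 0, 0, 0.0012, 0, 0, 0],
  [1, 0, 0, 0.0012, 0, 0, 0],
])

```text
t: 15.85
tool_pos: [0.4883, -0.1903, 0.1992]
orientation: [0.654, 3.071, -0.0]
force: [-0.8, -0.5, 7.0]
opening: 0.0449
```

Request:
jog_arm([
  [1, 0, 0, 0.001, 0, 0, 0],
  [1, 0, 0, 0.0015, 0, 0, 0],
  [1, 0, 0, 0.0015, 0, 0, 0],
])

```text
t: 16.23
tool_pos: [0.4888, -0.1906, 0.1991]
orientation: [0.654, 3.069, -0.001]
force: [-1.0, 0.9, 10.8]
opening: 0.0455
```

The plug is home: force rises with no further travel, and dial height implies a mouth at 0.173 m, as measured. A light tug tests the lock.

Request:
jog_arm([
  [1, 0, 0, -0.001, 0, 0, 0],
  [1, 0, 0, -0.002, 0, 0, 0],
  [1, 0, 0, -0.003, 0, 0, 0],
  [1, 0, 0, -0.0035, 0, 0, 0],
])

```text
t: 16.73
tool_pos: [0.4887, -0.1905, 0.2023]
orientation: [0.654, 3.07, -0.001]
force: [0.3, -0.9, -1.3]
opening: 0.0456
```

Request:
jog_arm([
  [1, 0, 0, -0.0008, 0, 0, 0],
  [1, 0, 0, -0.0015, 0, 0, 0],
  [1, 0, 0, -0.0015, 0, 0, 0],
])

```text
t: 17.1
tool_pos: [0.4881, -0.1902, 0.2026]
orientation: [0.654, 3.072, -0.0]
force: [1.3, -1.3, -9.2]
opening: 0.0455
```

```bash
python3 zs.py side12 280 420 130 260
```

```text
[ 0.78894031 -0.6897271  -9.39379861] 17.15
```

View pics/side12_z.png

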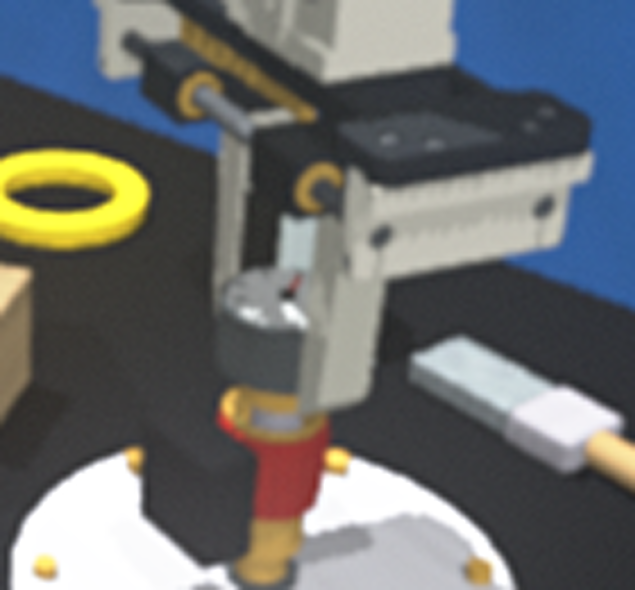

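It is locked: 3 mm of play, then it resists. Easing back and releasing.

Request:
jog_arm([
  [1, 0, 0, 0.001, 0, 0, 0],
  [1, 0, 0, 0.0018, 0, 0, 0],
  [0, 0, 0, 0.0018, 0, 0, 0],
  [0, 0, 0, 0.0018, 0, 0, 0],
  [0, 0, 0, 0.0018, 0, 0, 0],
])

```text
t: 17.77
tool_pos: [0.4881, -0.1902, 0.2008]
orientation: [0.654, 3.072, -0.0]
force: [0.2, 0.4, 0.1]
opening: 0.0709
```

Request:
jog_arm([
  [0, 0, 0, 0, 0, 0, 0],
  [0, 0, 0, 0, 0, 0, 0],
  [0, 0, 0, -0.02, 0, 0, 0],
  [0, 0, 0, -0.06, 0, 0, 0],
  [0, 0, 0, -0.11, 0, 0, 0],
])

```text
t: 18.4
tool_pos: [0.4875, -0.1899, 0.3125]
orientation: [-0.654, -3.073, -0.0]
force: [1.5, -0.4, 0.4]
opening: 0.0926
```

Request:
jog_arm([
  [0, -0.04, 0.04, -0.02, 0, 0, 0],
  [0, -0.06, 0.08, -0.03, 0, 0, 0],
  [0, -0.08, 0.12, -0.03, 0, 0, 0],
  [0, -0.08, 0.12, -0.03, 0, 0, 0],
])

```text
t: 18.9
tool_pos: [0.611, -0.1108, 0.3432]
orientation: [0.649, 3.073, 0.001]
force: [0.4, -0.6, 0.5]
opening: 0.093
```

```bash
python3 zs.py side13 150 410 140 330; python3 -c "
from go import *
go((.4878,-.1903,.20),66);cam('top','top13.png')
b=load('side13.png');print(proj([(.4875,-.190,z) for z in(.2144,.2174)],*b[1:]))"
```

```text
[-0.49223553  0.18686615 -0.5783087 ] 18.95
t 18.95 shift [ 0.0801 -0.1212  0.1433] n 3.264068049397616 rot [0.0001 0.0002 0.0014] jaw 66.1 q [-0.26  0.17  1.25  0.    1.73 -1.42] F [-0.49  0.19 -0.58] pos [ 0.6101 -0.112   0.3433]
[[342.63871541 196.17585024]
 [342.8021383  194.48312469]]
```

View pics/side13_z.png

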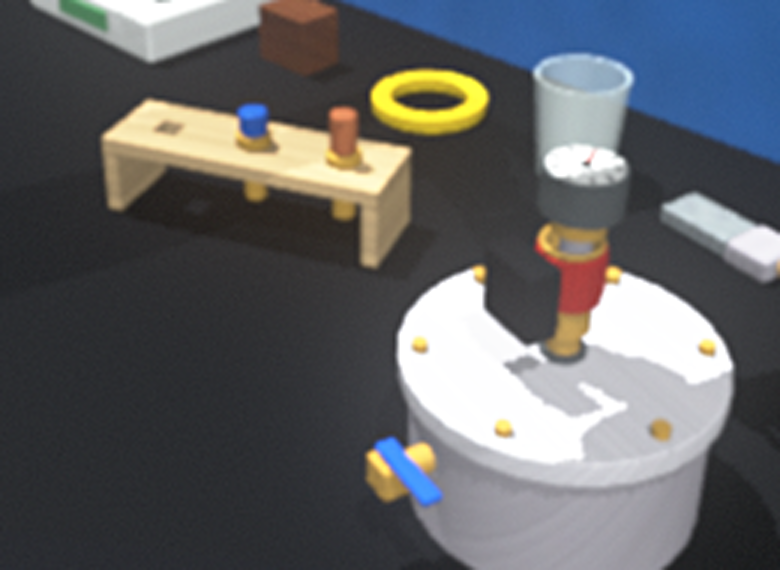

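View pics/top13.png

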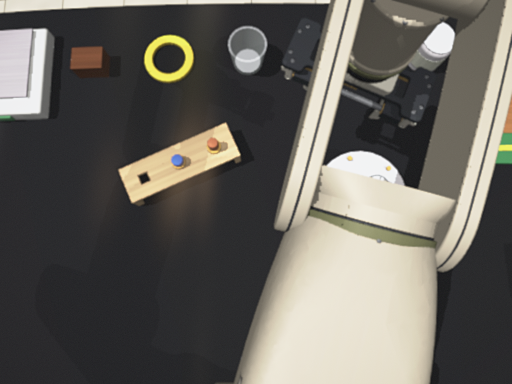

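The gauge stands upright in the coupler with its face at the expected height, (346,194) against a predicted (343,194.5). The sleeve is up, and the blanking plug and filter have not moved. Handing in.

```bash
python3 -c "
from plant import robot
print(robot.close_job())"
```

```text
the job is handed in; nothing more can be done
None
```

The gauge is fitted and locked upright in the pot's coupler, and I handed the job in at about 19 s of the 61 s allowed.

**Sleeve:** I pinched it on the pot's ±y sides and pulled it down 14 mm. The side camera showed it staying back after I let go.

**Gauge:** I lifted it from the rack's end hole and lowered the plug into the coupler. The sleeve sprang up near the bottom, and I pressed on gently to the floor, at about 13 N on the gauge. The mouth height this implied, 0.173 m, matched the 0.172 m I had measured by camera.

**Last checks:**
- **Lock:** a light tug gave about 3 mm of play, then the plug held firm against roughly 7.5 N.
- **Position:** after release the dial face sat at the height expected for a locked plug.
- **Other fittings:** the blanking plug and the filter are still in their places in the rack.
- **Robot:** the arm stands clear and touches nothing.

**Small disagreements:**
- The face appeared about 3 px to one side of my prediction in the side view. Camera bias and a slight lean within the bore's play would account for that.
- Camera position estimates differed by 2–3 mm between views.
- The valve angle could not be read directly. Being about 3 mm above the floor puts it at roughly 0.24 rad, inside the locked range.

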